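# Set the bench lathe down on its rubber pad

### The arm

A 6-joint arm with a two-finger parallel gripper is mounted at the origin on the work surface. World frame = base frame: x ahead of the robot, y to its left, z up, the work surface at z = 0. Lengths are in mm, angles in degrees, forces in N, time in s.
With the tool pointing down it reaches from about 350 to 850 mm from the base axis. Payload 8.1 kg.
Tool frame: the origin (TCP) lies at the centre of the arm's flange, where the gripper is bolted on; the fingertips stand 173 mm ahead of it and the grasp point (between the pads) lies 155 mm ahead of it; z points along the fingers, y is the line along which they close (so a half turn about z gives the same grasp; the last joint's range is limited). The gripper opens to 85 mm and grips with 20 to 120 N. Pads are 22 mm wide; open, the fingers measure 114 mm over their backs; the gripper's body (76 mm by 85 mm) begins 54 mm behind the grasp point. The pads swing forward as they close: fully open they stand 13 mm farther back than shut.
Start: joints at [-81.727, 7.471, 85.268, -0, 87.261, -4.893], TCP at [136.69, -584.228, 404.692] pointing down, gripper open.
Joint ranges: [-169.43, 169.43], [-51.17, 129.36], [1.28, 143.12], [-76.62, 256.62], [0, 156.53], [-152.29, 152.29]. Speed limits (degrees/s): [136.94, 136.94, 159.86, 180, 180, 180].

### API

Orientations are given as [roll, pitch, yaw] about the fixed x, y, z axes, in that order (R = Rz(yaw) Ry(pitch) Rx(roll)).
In Python, from bench import * gives the robot as it stands.
- The arm moves only by the shell command python3 -m jog 'ROWS' [FORCE]. ROWS is text: rows parted by semicolons, each of 7 numbers parted by spaces: the shift along the tool's x, y, z scaled (see below), then the turn, a rotation vector about the tool's x, y, z scaled (see below), then the closure, from -1 (fully open) to 1 (shut). In form: tx ty tz wx wy wz hand; .... A call has 1 to 5 rows; each row shifts and turns the commanded pose from where the row before left it, along the tool's axes as they then stand; what a row does not reach is not made up. The controller multiplies each number of a shift by 0.1 m and each number of a turn by 60 degrees. A row lasts 1/8 s, in which the tool goes at most 62.5 mm and 10.7 degrees, less where a joint would pass 70% of its speed; a pose out of reach is approached as far as the arm can. A call with a number of a shift or a turn outside -1 to 1 is refused whole. A call with a gripper value outside its range is refused whole. The fingers move at their own pace and stop on an object; FORCE is the grip in N (left out, the last holds). Time passes only in rows, so rows that do not move let the fingers close. It gives the time, the measured TCP pose, the force, the opening and the grip force at its end, in the units of the state.
- sense(): the state, without advancing time (a new reading comes with each control period).
- snapshot(name): name is "side" or "top" or "wrist"; returns a dict with "img" (384x512x3 uint8, red, green, blue), "fx", "fy", "cx", "cy" (pixels), "extrinsics" (4x4, takes a point from camera to world coordinates). Camera axes: x right, y down, z forward; pixel columns grow to the right and rows downward; lengths in mm; the calibration is good to about 2 mm. A picture is of the moment at which its call begins. There is no depth.
- hand_in(): hands the job in; it is judged then, once.
The state is a dict: "time": time; "joint_pos": joint angles; "qd": joint speeds; "joint_efforts": joint torques, N m; "tool_pos": TCP position; "tcp_rot": TCP orientation; "ft_force": force on the tool from outside, world axes, zero at the start; "wrist_torque": the same for the moment, N m; "finger_gap": finger opening in mm; "grip_force": force on a finger pad.
Only numpy, scipy, OpenCV 4.12 (cv2) and the standard library are available. Lean on these libraries where they do the work, as an engineer would, in place of code of your own. Each camera call takes 0.05 s, during which the arm holds its last target. There are 200 camera calls.

### The job

The tail end of the bench lathe is held up on the claw jack. Put the loose rubber pad under the raised front foot so that the whole foot will stand on it, well in from its ends, then crack the jack's release valve open just a fraction of a turn so the lathe comes down gently, no faster than about 3 cm a second, until the foot stands on the pad. Finish by shutting the release valve fully again, and do not disturb the other things on the bench.

Things in the scene. Friction and masses are not known exactly. Their poses are not given: they have to be found in the camera images.
- jack: Red claw jack, fixed on the bench at the tail end of a black bench lathe. Origin: on the bench under the ram's axis. Its y axis points along the lathe bed, away from the lathe (bed ends 125 mm to -y, 150 mm wide); its x axis points away from the robot, within 7 degrees of world x. Base 130 x 170 mm, red head 190 mm high when down. The release valve is on its -x side, facing the robot.
- valve_hub (a point): Middle of the release valve's steel cross bar, on the spindle, 66 mm above the bench, 140 mm from the ram's axis towards the robot. Fixed point, axes as the jack's; the spindle lies level along the jack's x. The valve block (92 mm high) begins 57 mm behind the bar; nothing stands above or in front of the bar. The jack's cylinder begins 108 mm behind it.
- bar_open_end (a point): Centre of the 20 mm ball at the end of the cross bar on the jack's +y side (left seen from the robot), 58 mm from the hub. The bar is round, 14 mm thick, 116 mm between ball centres. Pressing this end down turns the spindle anticlockwise and OPENS the valve. With the valve shut this end stands 0.35 rad (20 degrees) above level and the other 0.35 rad below.
- bar_shut_end (a point): Centre of the ball on the other end of the cross bar (jack's -y side, right as the robot faces it). Pressing this end down turns the spindle back and SHUTS the valve, until it meets its seat, a hard stop.
- valve (a joint): Turn of the release valve in rad: 0 shut on its seat (hard stop), up to 1.2 wide open, anticlockwise seen from the robot. Stays where left; needs 4 to 9 N at 50 mm to turn. Holds when shut; starts to let the ram down at a turn that depends on the unknown load, from about 0.1 to 0.7. Beyond it the descent speeds up by about 15 to 20 mm/s per 0.1 rad, within 0.4 s. Turning back stops it.
- ram (a joint): How far the jack's ram and claw, which carry the end of the lathe bed, have come down, in m: 0 at the start, 0.038 when the foot stands on the 20 mm pad, more if it misses the pad. The lathe pivots on its headstock feet, so the front foot moves 0.86 times as much as the ram.
- foot_sole (a point): Centre of the flat underside of the lathe's front tail-end foot (nearest the robot and the jack), a steel disc 36 mm across under a cast lug 50 mm wide that reaches 20 mm towards the robot from the foot's centre; lug underside 38 mm, top 60 mm, nut 80 mm above the sole. The bed begins 25 mm behind the foot's centre. 52 mm above the bench at the start; comes straight down.
- pad_center (a point): Centre (10 mm above its underside) of the loose black rubber pad, 140 mm long (its x axis), 64 mm wide (y), 20 mm thick, 0.21 kg, lying flat on the bench between the robot and the foot, its length within about 30 degrees of the direction away from the robot. The other three feet already have such pads.
- pump_handle: Bystander: loose steel pump handle, 300 mm tube with a rubber grip, lying on the bench; origin under its middle, along its x axis.
- glue: Bystander: yellow glue bottle, 64 mm across, 190 mm high, standing; origin at the centre of its base.
- blank: Bystander: square beech turning blank, 160 x 58 x 58 mm, lying; origin under its middle.
- spanner: Bystander: 190 mm steel spanner lying on the bench; origin near its middle.
Things that resemble listed ones, but are neither listed nor needed, are in the scene too. What is shaped like the part that bears pad_center but green or orange is not meant.

How it is judged (in metres and radians):
On the way, in this order (a step that is already met when the one before it is completed fails the run):
1. the pad lies flat under the raised foot, the whole foot over it (x of foot_sole in the frame of pad_center between -0.045 and 0.045 m and y of foot_sole in the frame of pad_center between -0.014 and 0.014 m and height (world z) of pad_center below 0.013 m and z of foot_sole in the frame of pad_center above 0.015 m), for 0.2 s.
2. the foot has come down and stands on the pad (z of foot_sole in the frame of pad_center below 0.0125 m and value of joint ram between 0.035 and 0.043 m), for 0.2 s.
At the end, for the whole second after the job is handed in: The foot stands on the pad (sole within 2.5 mm of the pad's top), the pad flat, the foot's centre within 14 mm of the pad's middle line and within 45 mm of its middle lengthwise; the ram is down (35 to 43 mm below its start); the release valve is shut to within 0.06 rad of its seat (all of step 2 and x of foot_sole in the frame of pad_center between -0.045 and 0.045 m and y of foot_sole in the frame of pad_center between -0.014 and 0.014 m and z of foot_sole in the frame of pad_center above 0.005 m and angle between pad_center's own z axis and vertical below 0.06 rad and value of joint valve below 0.06 rad); the robot touches nothing.
It fails at once if the ram came down faster than 40 mm/s (velocity of joint ram above 0.04 m/s).
It fails at once if the pump handle was disturbed (distance of pump_handle from where it was at the start of the episode above 0.03 m).
It fails at once if the glue bottle was disturbed (distance of glue from where it was at the start of the episode above 0.03 m or angle between glue's own z axis and vertical above 0.4 rad).
It fails at once if the beech blank was disturbed (distance of blank from where it was at the start of the episode above 0.03 m).
It fails at once if the spanner was disturbed (distance of spanner from where it was at the start of the episode above 0.03 m).
It also fails if it takes over 67 s, if anything falls off the work surface, if the arm or the gripper's body presses on something with over 40 N, if the wrist force passes 120 N, or if a joint passes its speed limit or range.

## Working session

There is one attempt and no reset: what is moved stays moved. The work goes in short steps, Python scripts to look and compute and a shell command to move; the robot and the scene stay as the last step left them, time stands still between calls to the robot, and variables do not carry over. Pictures are saved under pics/ and viewed, at most 10 in all, crops included, and the job is handed in when it is done.

```bash
mkdir -p pics; ls; cat > h.py <<'E'
from bench import *
import numpy as np, cv2
from scipy.spatial.transform import Rotation as R
def snap(n,f):
    s=snapshot(n); cv2.imwrite('pics/'+f+'.png',s['img'][:,:,::-1]); 
    np.savez('pics/'+f+'.npz',K=[s['fx'],s['fy'],s['cx'],s['cy']],E=s['extrinsics']); return s
def load(f):
    d=np.load('pics/'+f+'.npz'); return d['K'],d['E']
def ray(f,u,v):
    K,E=load(f); d=E[:3,:3]@np.array([(u-K[2])/K[0],(v-K[3])/K[1],1]); return E[:3,3],d
def atz(f,u,v,z):
    o,d=ray(f,u,v); return o+d*(z-o[2])/d[2]
def proj(f,p):
    K,E=load(f); q=E[:3,:3].T@(np.array(p)-E[:3,3]); return K[0]*q[0]/q[2]+K[2],K[1]*q[1]/q[2]+K[3]
E
python3 - <<'E'
from h import *
for n in('top','side'):
    s=snap(n,n+'0'); cv2.imwrite('pics/%s0b.png'%n,cv2.resize(s['img'][:,:,::-1],(800,600),interpolation=cv2.INTER_CUBIC)); print(load(n+'0'))
print(sense())
E
```

```text
pics
(array([453.75618027, 453.75618027, 251.18044723, 191.82929401]), array([[ 2.93070299e-02, -9.92950726e-01,  1.14847527e-01,
         3.58102732e+02],
       [-9.99529897e-01, -3.01468034e-02, -5.58164137e-03,
         1.08251101e+00],
       [ 9.00458065e-03, -1.14629955e-01, -9.93367450e-01,
         1.23820474e+03],
       [ 0.00000000e+00,  0.00000000e+00,  0.00000000e+00,
         1.00000000e+00]]))
(array([398.73686407, 398.73686407, 252.5748709 , 187.34672985]), array([[-9.92793580e-01, -8.46264689e-02,  8.48485056e-02,
         3.92109032e+02],
       [-1.18565657e-01,  5.90791990e-01, -7.98064540e-01,
         9.03631861e+02],
       [ 1.74095666e-02, -8.02373470e-01, -5.96568287e-01,
         7.60451691e+02],
       [ 0.00000000e+00,  0.00000000e+00,  0.00000000e+00,
         1.00000000e+00]]))
{'time': 0.1, 'joint_pos': array([-8.17264733e+01,  7.51205869e+00,  8.53245672e+01,  7.18104140e-04,
        8.72600936e+01, -4.89235477e+00]), 'qd': array([ 0.0020816 , -0.04061124, -0.22490948, -0.07073891, -0.08887077,
        0.09243329]), 'joint_efforts': array([ 1.77937971e-03, -5.70949960e+01, -5.01940084e+01, -2.19191897e-04,
        8.10107013e-03, -4.33766047e-06]), 'tool_pos': array([ 136.66419097, -584.01697179,  403.72111018]), 'tcp_rot': array([-1.79903694e+02, -8.96322522e-03,  1.31658390e+01]), 'ft_force': array([-0.90222401,  0.25515803, -1.10925703]), 'wrist_torque': array([2.01575165e-03, 6.04632672e-02, 5.25037830e-05]), 'grip_force': 0.0, 'finger_gap': 85.17702241633002}
```

View pics/top0b.png

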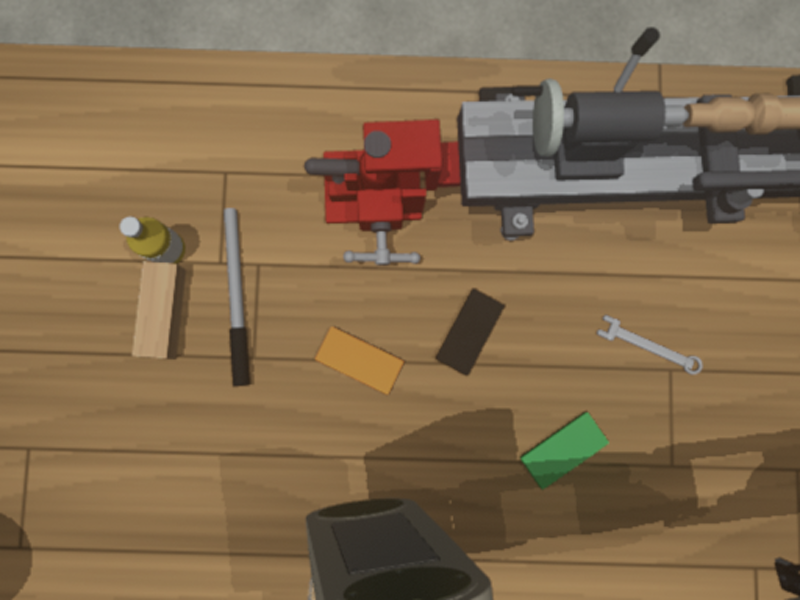

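View pics/side0b.png

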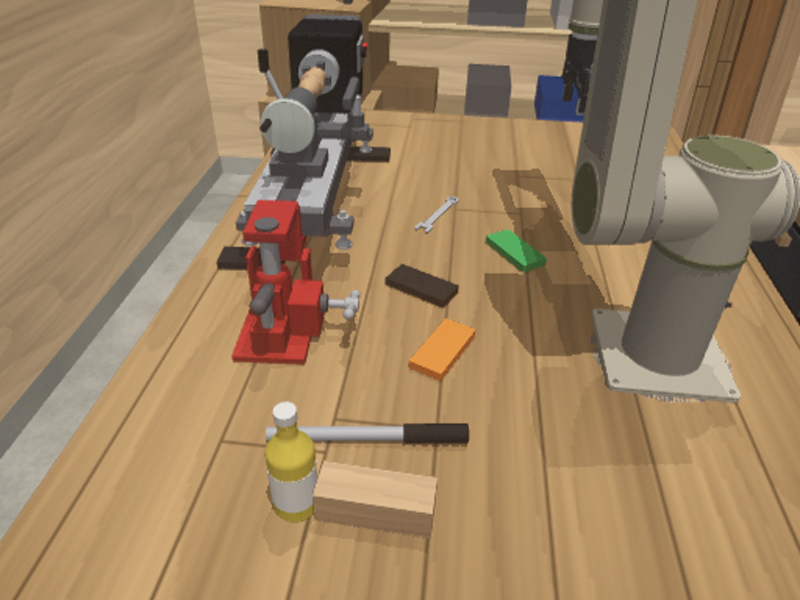

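```bash
python3 - <<'E'
import cv2
a=cv2.imread('pics/top0.png')[110:250,200:360]; b=cv2.imread('pics/side0.png')[120:220,190:310]
c=cv2.resize(a,None,fx=3.6,fy=3.6,interpolation=cv2.INTER_CUBIC); cv2.imwrite('pics/c1.png',cv2.resize(a,(640,560),interpolation=cv2.INTER_CUBIC)); cv2.imwrite('pics/c2.png',cv2.resize(b,(720,600),interpolation=cv2.INTER_CUBIC))
E
```

```text
(no output)
```

View pics/c1.png

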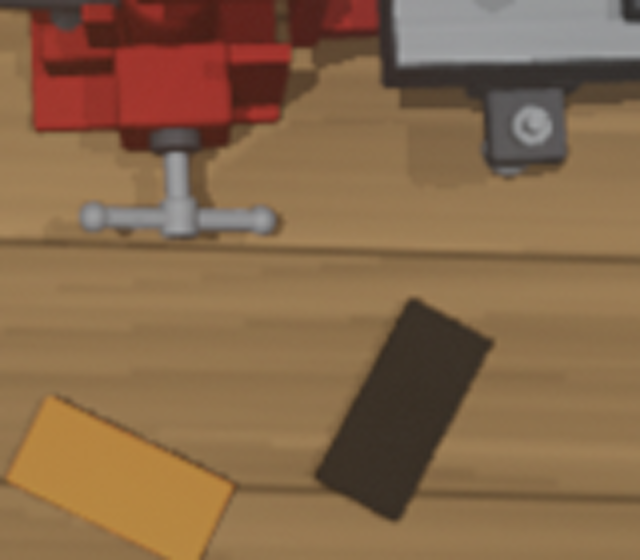

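View pics/c2.png

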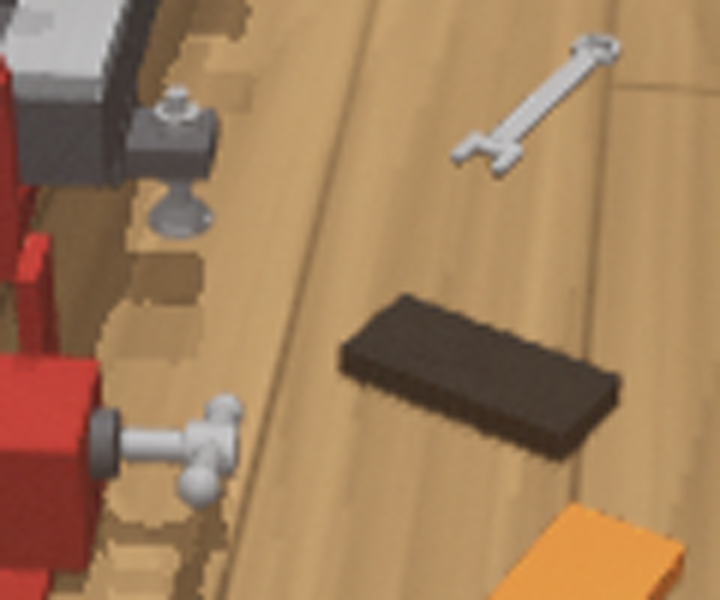

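```bash
cat > m.py <<'E'
from h import *
t=lambda u,v:(u/4+200,v/4+110)
s=lambda u,v:(u/6+190,v/6+120)
def tri(a,b):
    o1,d1=ray('top0',*t(*a)); o2,d2=ray('side0',*s(*b))
    k=np.linalg.lstsq(np.c_[d1,-d2],o2-o1,rcond=None)[0]; p,q=o1+k[0]*d1,o2+k[1]*d2
    return ((p+q)/2).round(1),np.linalg.norm(p-q).round(1)
c=np.array([atz('top0',*t(*p),20) for p in[(413,298),(493,342),(398,521),(316,477)]])
print('pad',c.mean(0),c[:,:2].round(), 'yaw',np.degrees(np.arctan2(*((c[0]+c[1]-c[2]-c[3])[1::-1]))))
print('nut',atz('top0',*t(533,125),132),tri((533,125),(177,98)),'sole side',atz('side0',*s(180,218),52))
print('open',atz('top0',*t(93,217),86),tri((93,217),(200,486)),'shut',atz('top0',*t(265,220),46),'hub',atz('top0',*t(179,216),68),tri((179,216),(212,447)))
E
python3 m.py
```

```text
pad [ 447.77556289 -142.23994466   20.        ] [[ 523. -146.]
 [ 495. -201.]
 [ 373. -139.]
 [ 400.  -83.]] yaw -27.069104068167032
nut [ 618.93606072 -205.70718804  132.        ] (array([ 621. , -207.3,  123.4]), np.float64(0.1)) sole side [ 620.33561496 -199.99270613   52.        ]
open [560.53014785  68.53175152  86.        ] (array([560.7,  68.7,  81.8]), np.float64(1.2)) shut [569.0718363  -43.63522216  46.        ] hub [566.0908501   13.45784809  68.        ] (array([566. ,  13.5,  61.4]), np.float64(2.5))
```

```bash
cat > need.py <<'E'
import sys; from h import *
# need.py x y z yaw : total tool-frame shift (units 0.1 m) at current attitude / at the target attitude, and turn (units 60 deg)
a=[float(v) for v in sys.argv[1:5]]; s=sense(); rp=[180,0]
if len(sys.argv)>5: rp=[float(v) for v in sys.argv[5:7]]
R0=R.from_euler('xyz',s['tcp_rot'],degrees=True); R1=R.from_euler('xyz',rp+[a[3]],degrees=True)
d=np.array(a[:3])-s['tool_pos']
print('t',s['time'],'pos',s['tool_pos'].round(1),'rpy',s['tcp_rot'].round(2),'F',s['ft_force'].round(1),'gap',round(s['finger_gap'],1))
print('shift cur att',(R0.inv().apply(d)/100).round(3),'after turn',(R1.inv().apply(d)/100).round(3),'turn',(np.degrees((R0.inv()*R1).as_rotvec())/60).round(3))
E
python3 -m jog '0 0 0.3 0 0 0.167 -1;0 0 0.3 0 0 0.167 -1;0 0 0.3 0 0 0.167 -1;0 0 0.3 0 0 0.167 -1;0.03 -0.59 0.2 0 0 0 -1'
python3 -m jog '0.03 -0.59 0 0 0 0 -1;0.03 -0.59 0 0 0 0 -1;0.03 -0.59 0 0 0 0 -1;0.03 -0.59 0 0 0 0 -1;0.03 -0.59 0 0 0 0 -1'
python3 -m jog '0.03 -0.59 0 0 0 0 -1;0.03 -0.59 0 0 0 0 -1;0.03 -0.59 0 0 0 0 -1;0 0 0 0 0 0 -1'
python3 need.py 405 -120 175 -27
```

```text
time: 0.72
tool_pos: [164.8, -533.4, 261.7]
tcp_rot: [-179.9, 0.1, -27.3]
ft_force: [1.3, 1.1, 0.7]
finger_gap: 85.1
grip_force: 0.0
time: 1.35
tool_pos: [313.4, -274.9, 264.5]
tcp_rot: [-180.0, -0.0, -26.9]
ft_force: [-0.5, -0.1, 0.1]
finger_gap: 85.4
grip_force: 0.0
time: 1.85
tool_pos: [402.3, -119.3, 264.5]
tcp_rot: [-179.9, 0.0, -26.5]
ft_force: [-0.3, -0.6, -1.0]
finger_gap: 85.4
grip_force: 0.0
t 1.85 pos [ 402.3 -119.3  264.5] rpy [-1.7994e+02  2.0000e-02 -2.6540e+01] F [-0.3 -0.6 -1. ] gap 85.4
shift cur att [ 0.028 -0.005  0.895] after turn [ 0.027 -0.006  0.895] turn [-0.001  0.     0.008]
```

```bash
python3 -m jog '0.03 0 0.4 0 0 0.008 -1;0 0 0.35 0 0 0 -1;0 0 0.15 0 0 0 -1;0 0 0 0 0 0 -1' 
python3 -m jog '0 0 0 0 0 0 1;0 0 0 0 0 0 1;0 0 0 0 0 0 1;0 0 0 0 0 0 1;0 0 0 0 0 0 1' 40
python3 -m jog '0 0 0 0 0 0 1;0 0 0 0 0 0 1;0 0 -0.1 0 0 0 1;0 0 -0.1 0 0 0 1;0 0 0 0 0 0 1'
python3 - <<'E'
from h import *
snap('top','top1'); s=snap('side','side1'); a=cv2.imread('pics/top1.png')[110:270,200:360]; b=s['img'][90:250,180:340,::-1]
cv2.imwrite('pics/c3.png',cv2.resize(np.hstack([a,b]),(800,400),interpolation=cv2.INTER_CUBIC))
E
```

```text
time: 2.35
tool_pos: [403.0, -124.5, 173.9]
tcp_rot: [180.0, 0.2, -27.4]
ft_force: [0.2, 0.3, 1.1]
finger_gap: 85.3
grip_force: 0.0
time: 2.98
tool_pos: [404.8, -124.8, 176.8]
tcp_rot: [-180.0, -0.2, -27.4]
ft_force: [-2.2, 1.6, 5.5]
finger_gap: 62.9
grip_force: 42.9
time: 3.6
tool_pos: [404.5, -124.7, 196.2]
tcp_rot: [-180.0, -0.2, -27.4]
ft_force: [-0.3, 0.2, -1.7]
finger_gap: 63.4
grip_force: 44.0
```

View pics/c3.png

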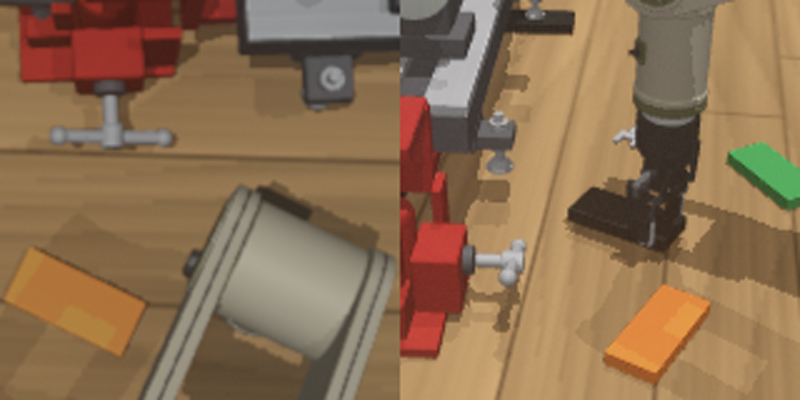

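```bash
python3 -m jog '0 0 0 0 0 -0.176 1;0 0 0 0 0 -0.176 1;0 0 0 0 0 -0.176 1;0 0 0 0 0 0 1'
python3 need.py 444 -218 188 4.3
```

```text
time: 4.2
tool_pos: [403.5, -124.2, 194.2]
tcp_rot: [-180.0, 0.0, 4.2]
ft_force: [0.1, 0.0, -1.9]
finger_gap: 63.2
grip_force: 44.0
t 4.2 pos [ 403.5 -124.2  194.2] rpy [-1.7998e+02  5.0000e-02  4.2200e+00] F [ 0.1  0.  -1.9] gap 63.2
shift cur att [0.335 0.965 0.062] after turn [0.333 0.966 0.062] turn [-0.     0.001 -0.001]
```

```bash
python3 -m jog '0.17 0.48 0.03 0 0 0 1;0.17 0.48 0.03 0 0 0 1;0 0 0 0 0 0 1;0 0 0 0 0 0 1'
python3 need.py 543.5 -210.7 188 4.3
python3 - <<'E'
from h import *
s=snap('wrist','w1'); cv2.imwrite('pics/w1b.png',cv2.resize(s['img'][:,:,::-1],(800,600)));t=snap('side','side2');
cv2.imwrite('pics/c4.png',np.hstack([cv2.resize(s['img'][:,:,::-1],(400,300)),cv2.resize(t['img'][110:230,180:340,::-1],(400,300),interpolation=cv2.INTER_CUBIC)]))
E
```

```text
time: 4.7
tool_pos: [444.4, -217.3, 188.0]
tcp_rot: [-179.9, 0.1, 4.1]
ft_force: [-0.4, -0.6, -2.5]
finger_gap: 63.0
grip_force: 45.0
t 4.7 pos [ 444.4 -217.3  188. ] rpy [-1.7993e+02  8.0000e-02  4.0700e+00] F [-0.4 -0.6 -2.5] gap 63.0
shift cur att [ 0.993  0.005 -0.002] after turn [ 0.993  0.009 -0.   ] turn [-0.001  0.001 -0.004]
```

View pics/c4.png

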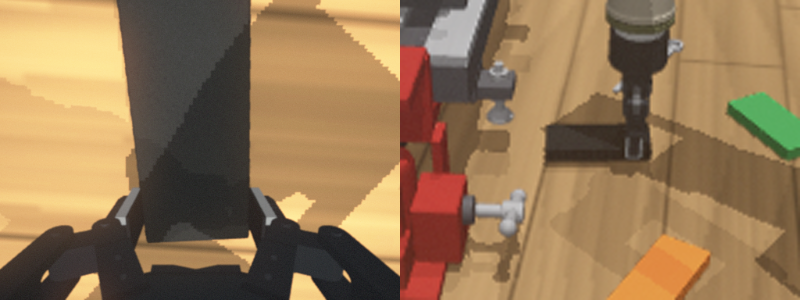

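```bash
python3 - <<'E'
from h import *
k=512/400
for z in(28,34):
  L=[atz('w1',u*k,v*k,z) for u,v in[(118,0),(148,240),(249,0),(249,238)]]
  print(z,[p[:2].round(1) for p in L],[np.degrees(np.arctan2(*(a-b)[1::-1])).round(1) for a,b in((L[0],L[1]),(L[2],L[3]))])
t=lambda u,v:(u*.4+180-160,v*.4+110) # right half starts at 400
for c in[(546,125),(546,160),(652,155)]: print(c,atz('side2',*t(*c),30)[:2].round(1))
E
```

```text
28 [array([ 551.3, -172.4]), array([ 420.4, -188.3]), array([ 555.6, -233.8]), array([ 426.3, -251.1])] [np.float64(6.9), np.float64(7.6)]
34 [array([ 549.7, -174.2]), array([ 424.9, -189.3]), array([ 553.8, -232.8]), array([ 430.5, -249.2])] [np.float64(6.9), np.float64(7.6)]
(546, 125) [ 561.8 -220.5]
(546, 160) [ 549.6 -138.4]
(652, 155) [ 415.2 -169.4]
```

```bash
python3 -m jog '0.244 0.012 0 0 0 0 1;0.244 0.012 0 0 0 0 1;0.244 0.012 0 0 0 0 1;0.244 0.012 0 0 0 0 1;0 0 0 0 0 0 1'
python3 -m jog '0 0 0.05 0 0 0 1;0 0 0.05 0 0 0 1;0 0 0.01 0 0 0 1;0 0 0 0 0 0 1'
python3 - <<'E'
from h import *
s=snap('wrist','w2');t=snap('side','side3');
cv2.imwrite('pics/c5.png',np.hstack([cv2.resize(s['img'][:,:,::-1],(400,300)),cv2.resize(t['img'][110:230,180:340,::-1],(400,300),interpolation=cv2.INTER_CUBIC)]))
E
```

```text
time: 5.42
tool_pos: [543.6, -213.9, 189.2]
tcp_rot: [180.0, -0.1, 4.3]
ft_force: [-1.2, -0.4, -2.3]
finger_gap: 63.2
grip_force: 45.0
time: 5.92
tool_pos: [542.2, -215.1, 177.6]
tcp_rot: [-180.0, 0.0, 4.3]
ft_force: [-0.8, 0.4, -1.5]
finger_gap: 63.1
grip_force: 45.1
```

View pics/c5.png

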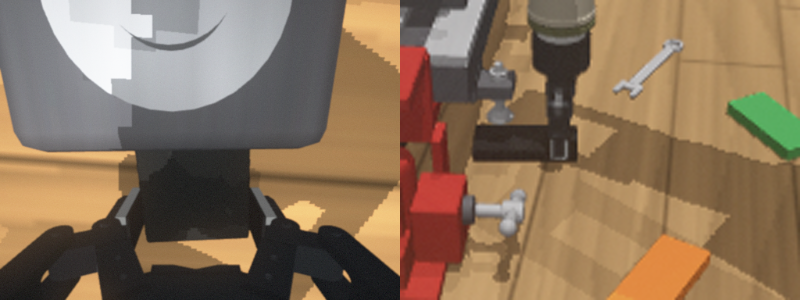

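```bash
python3 - <<'E'
from h import *
k=512/400
for z in(90,112):print(z,[atz('w2',u*k,v*k,z)[:2].round(1) for u,v in[(20,149),(322,146)]])
for z in(120,132):print(z,[atz('w2',u*k,v*k,z)[:2].round(1) for u,v in[(40,0),(293,0),(165,108),(177,50)]])
for z in(20,):
  print([atz('w2',u*k,v*k,z)[:2].round(1) for u,v in[(137,152),(148,241),(249,152),(249,238)]])
E
```

```text
90 [array([ 596.2, -167.8]), array([ 602.3, -240.4])]
112 [array([ 603.5, -184.1]), array([ 607.1, -228. ])]
120 [array([ 621. , -193.9]), array([ 622.7, -217.6]), array([ 611.8, -206. ]), array([ 617.6, -207. ])]
132 [array([ 618., -201.]), array([ 618.9, -213.6]), array([ 613.1, -207.4]), array([ 616.2, -207.9])]
[array([ 576. , -179.7]), array([ 519.4, -186.7]), array([ 580.5, -240.8]), array([ 526.1, -248.3])]
```

```bash
python3 -m jog '0 0 0 0 0 0 -1;0 0 0 0 0 0 -1;0 0 0 0 0 0 -1;-0.4 0 0 0 0 0 -1;-0.5 0 0 0 0 0 -1'
python3 -m jog '0 0 -0.5 0 0 0 1;0 0 -0.5 0 0 0 1;0 0 0 0 0.175 0 1;0 0 0 0 0.175 0 1;0 0 0 0 0.175 0 1' 60
python3 -m jog '0 0 0 0 0.175 0 1;0 0 0 0 0.05 0 1;0 0 0 0 0 0 1'
python3 need.py 456 61 235 4.3 180 -45
```

```text
time: 6.65
tool_pos: [452.5, -221.8, 178.0]
tcp_rot: [180.0, -0.1, 4.4]
ft_force: [-0.4, -0.9, 0.6]
finger_gap: 85.4
grip_force: 0.0
time: 7.28
tool_pos: [452.9, -221.8, 278.5]
tcp_rot: [179.9, -31.9, 4.3]
ft_force: [-0.1, 1.7, -0.8]
finger_gap: -0.2
grip_force: 0.0
time: 7.65
tool_pos: [452.3, -221.8, 277.4]
tcp_rot: [-180.0, -45.0, 4.2]
ft_force: [0.2, -1.0, -0.2]
finger_gap: 0.0
grip_force: 0.0
t 7.65 pos [ 452.3 -221.8  277.4] rpy [-179.96  -44.97    4.21] F [ 0.2 -1.  -0.2] gap 0.0
shift cur att [-0.127 -2.817  0.475] after turn [-0.124 -2.817  0.476] turn [ 0.     0.001 -0.001]
```

```bash
python3 -m jog '0 -0.563 0 0 0 0 1;0 -0.563 0 0 0 0 1;0 -0.563 0 0 0 0 1;0 -0.563 0 0 0 0 1;0 -0.563 0 0 0 0 1'
python3 -m jog '-0.127 0 0.475 0 0 0 1;0 0 0 0 0 0 1;0 0 0 0 0 0 1'
python3 need.py 456 61 225 4.3 180 -45
python3 - <<'E'
from h import *
s=snap('wrist','w3');t=snap('side','side4');
cv2.imwrite('pics/c6.png',np.hstack([cv2.resize(s['img'][:,:,::-1],(400,300)),cv2.resize(t['img'][110:230,180:340,::-1],(400,300),interpolation=cv2.INTER_CUBIC)]))
E
```

```text
time: 8.28
tool_pos: [432.9, 49.2, 278.3]
tcp_rot: [179.9, -44.9, 4.3]
ft_force: [0.3, -0.9, -1.0]
finger_gap: -0.1
grip_force: 0.0
time: 8.65
tool_pos: [457.6, 49.1, 235.0]
tcp_rot: [180.0, -44.7, 4.3]
ft_force: [0.6, -0.1, 0.0]
finger_gap: -0.3
grip_force: 0.0
t 8.65 pos [457.6  49.1 235. ] rpy [179.95 -44.74   4.28] F [ 0.6 -0.1  0. ] gap -0.3
shift cur att [-0.076 -0.12   0.066] after turn [-0.076 -0.12   0.066] turn [ 0.001  0.004 -0.   ]
```

View pics/c6.png

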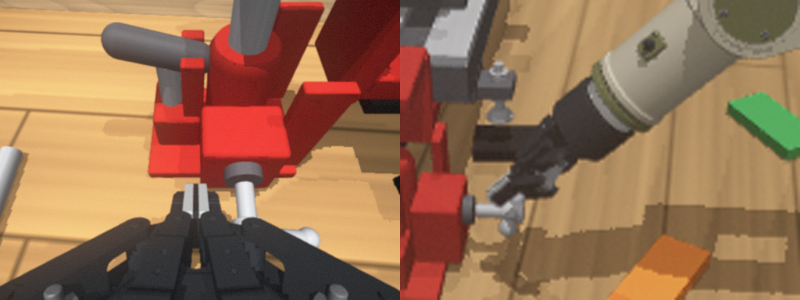

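```bash
cat > ram.py <<'E'
from h import *
# foot drop (mm of ram) from the side camera, by template matching of lug and nut against side4
t=snapshot('side')['img']; r=cv2.imread('pics/side4.png')[:,:,::-1]
up=lambda a:cv2.resize(a,None,fx=8,fy=8,interpolation=cv2.INTER_CUBIC)
T=up(r[132:151,205:229]); S=up(t[129:172,200:234])
m=cv2.minMaxLoc(cv2.matchTemplate(S,T,cv2.TM_CCOEFF_NORMED)); dv=m[3][1]/8-3; du=m[3][0]/8-5
K,_=load('side4'); g=proj('side4',[620,-206,110]); g2=proj('side4',[620,-206,100])
s=sense(); print('t %.2f z %.1f Fz %.1f ramdrop %.1f mm (dv %.2f du %.2f score %.2f)'%(s['time'],s['tool_pos'][2],s['ft_force'][2],dv/(g2[1]-g[1])*10/.86,dv,du,m[1]))
E
python3 ram.py
python3 -m jog '-0.04 -0.12 0.03 0 0 0 1;-0.036 0 0.036 0 0 0 1;0 0 0 0 0 0 1'; python3 ram.py
python3 need.py 456 61 220 4.3 180 -45
```

```text
t 8.80 z 237.5 Fz -0.3 ramdrop 0.0 mm (dv 0.00 du 0.00 score 1.00)
time: 9.18
tool_pos: [455.8, 60.6, 225.1]
tcp_rot: [180.0, -44.9, 4.3]
ft_force: [0.3, 0.7, -0.6]
finger_gap: -0.0
grip_force: 0.0
t 9.22 z 225.1 Fz -0.1 ramdrop 0.0 mm (dv 0.00 du 0.00 score 1.00)
t 9.225 pos [455.9  60.6 225.1] rpy [179.96 -44.84   4.24] F [-0.5  0.5 -0.1] gap -0.0
shift cur att [-0.035 -0.004  0.037] after turn [-0.035 -0.004  0.037] turn [ 0.001  0.003 -0.001]
```

Now press down step by step (about 2.8 mm per step).

```bash
python3 -m jog '-0.02 0 0.02 0 0 0 1;-0.02 0 0.02 0 0 0 1;0 0 0 0 0 0 1' | sed -n '2p;4p'; python3 ram.py
python3 -m jog '-0.02 0 0.02 0 0 0 1;0 0 0 0 0 0 1;0 0 0 0 0 0 1;0 0 0 0 0 0 1' | sed -n '2p;4p'; python3 ram.py
python3 -m jog '-0.02 0 0.02 0 0 0 1;0 0 0 0 0 0 1;0 0 0 0 0 0 1;0 0 0 0 0 0 1' | sed -n '2p;4p'; python3 ram.py
```

```text
tool_pos: [456.7, 60.9, 220.0]
ft_force: [1.7, -0.2, 4.2]
t 9.65 z 220.1 Fz 4.5 ramdrop 0.0 mm (dv 0.00 du 0.00 score 1.00)
tool_pos: [457.0, 61.1, 217.8]
ft_force: [3.4, 1.2, 5.4]
t 10.20 z 217.8 Fz 6.6 ramdrop 0.0 mm (dv 0.00 du 0.00 score 1.00)
tool_pos: [457.4, 61.2, 215.5]
ft_force: [4.1, 2.8, 7.2]
t 10.75 z 215.6 Fz 6.5 ramdrop 0.0 mm (dv 0.00 du 0.00 score 1.00)
```

```bash
python3 -m jog '-0.02 0 0.02 0 0 0 1;0 0 0 0 0 0 1;0 0 0 0 0 0 1;0 0 0 0 0 0 1' | sed -n '2p;4p'; python3 ram.py
python3 -m jog '-0.02 0 0.02 0 0 0 1;0 0 0 0 0 0 1;0 0 0 0 0 0 1;0 0 0 0 0 0 1' | sed -n '2p;4p'; python3 ram.py
```

```text
tool_pos: [457.5, 61.3, 213.0]
ft_force: [5.2, 5.2, 7.6]
t 11.30 z 213.0 Fz 7.0 ramdrop 0.5 mm (dv 0.12 du 0.00 score 0.99)
tool_pos: [457.6, 61.3, 210.2]
ft_force: [7.2, 5.4, 6.1]
t 11.85 z 210.2 Fz 6.2 ramdrop 1.1 mm (dv 0.25 du 0.00 score 0.99)
```

```bash
python3 -m jog '-0.02 0 0.02 0 0 0 1;0 0 0 0 0 0 1;0 0 0 0 0 0 1;0 0 0 0 0 0 1' | sed -n '2p;4p'; python3 ram.py
```

```text
tool_pos: [457.6, 61.2, 207.3]
ft_force: [8.2, 5.1, 5.0]
t 12.40 z 207.3 Fz 4.6 ramdrop 2.2 mm (dv 0.50 du 0.00 score 0.99)
```

```bash
python3 -m jog '0 0 0 0 0 0 1;0 0 0 0 0 0 1;0 0 0 0 0 0 1;0 0 0 0 0 0 1' | sed -n '2p;4p'; python3 ram.py
```

```text
tool_pos: [457.6, 61.2, 207.3]
ft_force: [8.3, 5.0, 4.3]
t 12.95 z 207.3 Fz 3.9 ramdrop 2.2 mm (dv 0.50 du 0.00 score 0.99)
```

```bash
python3 -m jog '-0.015 0 0.015 0 0 0 1;0 0 0 0 0 0 1;0 0 0 0 0 0 1;0 0 0 0 0 0 1' | sed -n '2p;4p'; python3 ram.py
```

```text
tool_pos: [457.6, 61.2, 205.2]
ft_force: [8.8, 4.8, 5.2]
t 13.50 z 205.1 Fz 4.4 ramdrop 3.3 mm (dv 0.75 du 0.00 score 0.99)
```

```bash
python3 -m jog '0 0 0 0 0 0 1;0 0 0 0 0 0 1;0 0 0 0 0 0 1;0 0 0 0 0 0 1' | sed -n '2p;4p'; python3 ram.py
```

```text
tool_pos: [457.6, 61.2, 205.2]
ft_force: [7.8, 5.4, 5.2]
t 14.05 z 205.2 Fz 4.2 ramdrop 3.3 mm (dv 0.75 du 0.00 score 0.99)
```

```bash
python3 -m jog '-0.015 0 0.015 0 0 0 1;0 0 0 0 0 0 1;0 0 0 0 0 0 1;0 0 0 0 0 0 1' | sed -n '2p;4p'; python3 ram.py;python3 -m jog '0 0 0 0 0 0 1;0 0 0 0 0 0 1' | sed -n '2p;4p'; python3 ram.py
```

```text
tool_pos: [457.5, 61.1, 202.9]
ft_force: [8.1, 2.7, 3.8]
t 14.60 z 202.9 Fz 4.5 ramdrop 4.9 mm (dv 1.12 du 0.00 score 0.99)
tool_pos: [457.5, 61.0, 202.9]
ft_force: [7.2, 2.5, 4.6]
t 14.90 z 202.9 Fz 4.2 ramdrop 5.4 mm (dv 1.25 du 0.00 score 0.99)
```

```bash
python3 -m jog '-0.015 0 0.015 0 0 0 1;0 0 0 0 0 0 1;0 0 0 0 0 0 1;0 0 0 0 0 0 1' | sed -n '2p;4p'; python3 ram.py;python3 -m jog '0 0 0 0 0 0 1;0 0 0 0 0 0 1' | sed -n '2p;4p'; python3 ram.py
```

```text
tool_pos: [457.5, 61.0, 200.7]
ft_force: [8.1, 2.6, 4.3]
t 15.45 z 200.7 Fz 4.1 ramdrop 8.7 mm (dv 2.00 du 0.00 score 0.99)
tool_pos: [457.5, 61.0, 200.6]
ft_force: [8.5, 3.4, 2.9]
t 15.75 z 200.7 Fz 3.1 ramdrop 11.9 mm (dv 2.75 du 0.00 score 0.98)
```

```bash
for i in 1 2 3; do python3 -m jog '0 0 0 0 0 0 1;0 0 0 0 0 0 1;0 0 0 0 0 0 1;0 0 0 0 0 0 1' | sed -n '2p;4p'; python3 ram.py; done
```

```text
tool_pos: [457.5, 61.0, 200.7]
ft_force: [8.4, 2.9, 4.2]
t 16.30 z 200.7 Fz 3.4 ramdrop 16.8 mm (dv 3.88 du 0.12 score 0.97)
tool_pos: [457.5, 61.1, 200.7]
ft_force: [9.2, 3.1, 3.6]
t 16.85 z 200.7 Fz 3.9 ramdrop 22.2 mm (dv 5.12 du 0.12 score 0.97)
tool_pos: [457.5, 61.0, 200.6]
ft_force: [8.8, 3.7, 3.7]
t 17.40 z 200.7 Fz 2.8 ramdrop 28.7 mm (dv 6.62 du 0.12 score 0.96)
```

```bash
for i in 1 2 3 4; do python3 -m jog '0 0 0 0 0 0 1;0 0 0 0 0 0 1;0 0 0 0 0 0 1;0 0 0 0 0 0 1' | sed -n '2p'; python3 ram.py; done
```

```text
tool_pos: [457.5, 61.0, 200.7]
t 17.95 z 200.7 Fz 3.7 ramdrop 35.8 mm (dv 8.25 du 0.25 score 0.95)
tool_pos: [457.5, 61.1, 200.7]
t 18.50 z 200.6 Fz 4.3 ramdrop 39.6 mm (dv 9.12 du 0.25 score 0.93)
tool_pos: [457.5, 61.0, 200.7]
t 19.05 z 200.6 Fz 3.0 ramdrop 39.6 mm (dv 9.12 du 0.25 score 0.93)
tool_pos: [457.5, 61.0, 200.6]
t 19.60 z 200.7 Fz 3.6 ramdrop 39.6 mm (dv 9.12 du 0.25 score 0.93)
```

```bash
python3 -m jog '0.2 0 -0.2 0 0 0 1;0.2 0 -0.2 0 0 0 1;0 0.56 0 0 0 0 1;0 0.56 0 0 0 0 1;0 0 0 0 0 0 1'
python3 need.py 465 -51 210 4.3 180 -45
```

```text
time: 20.23
tool_pos: [463.2, -35.5, 254.0]
tcp_rot: [179.9, -44.4, 3.9]
ft_force: [-0.4, -0.1, -0.8]
finger_gap: 0.1
grip_force: 0.0
t 20.225 pos [463.2 -35.5 254. ] rpy [179.93 -44.42   3.92] F [-0.4 -0.1 -0.8] gap 0.1
shift cur att [-0.302  0.156  0.32 ] after turn [-0.306  0.156  0.316] turn [ 0.006  0.01  -0.004]
```

```bash
python3 -m jog '-0.15 0.156 0.16 0.006 0.01 -0.004 1;-0.15 0 0.16 0 0 0 1;0 0 0 0 0 0 1' | sed -n '2p;4p'
for i in 1; do python3 -m jog '-0.03 0 0.03 0 0 0 1;-0.03 0 0.03 0 0 0 1;-0.03 0 0.03 0 0 0 1;0 0 0 0 0 0 1' | sed -n '2p;4p'; done
python3 -m jog '-0.03 0 0.03 0 0 0 1;-0.03 0 0.03 0 0 0 1;-0.02 0 0.02 0 0 0 1;0 0 0 0 0 0 1' | sed -n '2p;4p'
python3 need.py 465 -51 178 4.3 180 -45
```

```text
tool_pos: [464.0, -46.5, 207.3]
ft_force: [0.1, -0.0, -0.3]
tool_pos: [466.0, -47.6, 198.0]
ft_force: [2.2, 1.6, 1.4]
tool_pos: [467.9, -48.7, 189.5]
ft_force: [4.2, -0.2, 9.5]
t 21.6 pos [467.9 -48.7 189.5] rpy [179.86 -45.41   4.59] F [ 4.2 -0.2  9.5] gap -0.0
shift cur att [-0.103  0.02   0.059] after turn [-0.103  0.021  0.059] turn [-0.001 -0.007  0.003]
```

```bash
python3 -m jog '-0.03 0 0.03 0 0 0 1;-0.03 0 0.03 0 0 0 1;0 0 0 0 0 0 1' | sed -n '2p;4p'
python3 -m jog '-0.02 0 0.02 0 0 0 1;0 0 0 0 0 0 1' | sed -n '2p;4p'
```

```text
tool_pos: [468.5, -48.7, 181.6]
ft_force: [8.6, 0.2, 8.9]
tool_pos: [468.5, -48.6, 178.9]
ft_force: [8.8, 2.3, 9.6]
```

```bash
python3 -m jog '-0.015 0 0.015 0 0 0 1;0 0 0 0 0 0 1;0 0 0 0 0 0 1' | sed -n '2p;4p'
```

```text
tool_pos: [468.7, -48.5, 177.0]
ft_force: [6.3, 1.8, 11.8]
```

```bash
python3 -m jog '-0.015 0 0.015 0 0 0 1;0 0 0 0 0 0 1;0 0 0 0 0 0 1' | sed -n '2p;4p'
python3 -m jog '-0.015 0 0.015 0 0 0 1;0 0 0 0 0 0 1;0 0 0 0 0 0 1' | sed -n '2p;4p'
```

```text
tool_pos: [468.9, -48.5, 175.2]
ft_force: [8.1, 2.9, 11.7]
tool_pos: [469.3, -48.6, 173.6]
ft_force: [6.9, 3.9, 14.7]
```

```bash
python3 -m jog '-0.02 0 0.02 0 0 0 1;0 0 0 0 0 0 1;0 0 0 0 0 0 1' | sed -n '2p;4p'
```

```text
tool_pos: [470.3, -49.0, 171.9]
ft_force: [13.4, 3.7, 14.3]
```

```bash
python3 -m jog '-0.02 0 0.02 0 0 0 1;0 0 0 0 0 0 1;0 0 0 0 0 0 1' | sed -n '2p;4p'
```

```text
tool_pos: [471.2, -49.1, 170.4]
ft_force: [8.6, 4.7, 23.3]
```

```bash
python3 -m jog '-0.02 0 0.02 0 0 0 1;0 0 0 0 0 0 1;0 0 0 0 0 0 1' | sed -n '2p;4p'
python3 -m jog '0.3 0 -0.3 0 0 0 1;0.3 0 -0.3 0 0 0 1;0 0.2 -0.5 0 0 0 1;0 0.2 -0.5 0 0 0 1;0 0 -0.5 0 0 0 1'
python3 -m jog '0 0 -0.4 0 0 0 1;0 0 0 0 0 0 1'
python3 - <<'E'
from h import *
s=snap('top','top9');t=snap('side','side9');
cv2.imwrite('pics/c9.png',np.hstack([cv2.resize(s['img'][110:210,200:340,::-1],(400,300),interpolation=cv2.INTER_CUBIC),cv2.resize(t['img'][120:220,190:310,::-1],(400,300),interpolation=cv2.INTER_CUBIC)]))
# valve check: local alignment of bar in the side view with the start
a=cv2.imread('pics/side0.png')[182:208,215:236].astype(int); b=t['img'][182:208,215:236,::-1].astype(int); print('bar diff',np.abs(a-b).mean())
E
```

```text
tool_pos: [472.2, -49.4, 168.8]
ft_force: [9.7, 5.0, 27.7]
time: 25.1
tool_pos: [376.6, -105.1, 335.9]
tcp_rot: [-179.5, -45.2, 4.5]
ft_force: [7.5, 7.7, 19.3]
finger_gap: -0.0
grip_force: 0.0
time: 25.35
tool_pos: [367.3, -121.2, 335.0]
tcp_rot: [-178.7, -45.5, 4.3]
ft_force: [-0.6, 0.6, 0.3]
finger_gap: -0.0
grip_force: 0.0
bar diff 1.2216117216117217
```

View pics/c9.png

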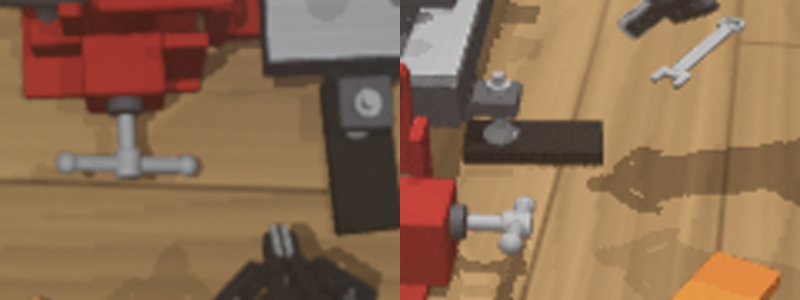

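```bash
python3 -c "
from bench import *
print(hand_in())"
```

```text
the job is handed in; nothing more can be done
None
```

I handed the job in: the rubber pad is under the front foot, and the lathe came down at about 10–13 mm/s to stand on it. The release valve is shut on its stop and nothing else on the bench was touched; the hand-in did not report a verdict.

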